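Sweep stray post spacers off the breadboard into the tray

TASK

Clear the optics breadboard: with the tips or the outside of the fingers, sweep the three round steel spacers across the board and over its left edge so that all three drop into the grey tray below. Do not pinch them or lift them, and leave the glass cube, the post holder, the mirror, the lens and the wrench standing where they are.

Things in the scene. Friction and masses are not known exactly. Their poses are not given: they have to be found in the camera images.
- board: Black metal breadboard with a grid of small holes, 300 (x) by 450 (y) by 12.7 mm thick, fixed on four short pillars: its top face is 60 mm above the table. Origin at the centre of its top face, z up. Its four edges have no rim. Its left edge (y = +225 mm) is the one over the tray.
- tray: Grey plastic tray, open on top, fixed on the table: outside 200 (x) by 130 (y) by 45 mm high, walls and floor 4 mm. Origin at the centre of its underside, axes parallel to the board's. Its near 20 mm in y lie under the board's left edge, its rim 2 mm below the board's underside, so what goes over that edge within the tray's 200 mm length drops in. The edge is longer than the tray, and the tray's place along it varies.
- spacer_a: One of three identical loose steel post spacers: upright round disc, 25 mm diameter, 20 mm high, about 70 g, small hole in the middle of its top. It stands on the board. Origin at its centre, half-way up.
- spacer_b: One of three identical loose steel post spacers: upright round disc, 25 mm diameter, 20 mm high, about 70 g, small hole in the middle of its top. It stands on the board. Origin at its centre, half-way up.
- spacer_c: One of three identical loose steel post spacers: upright round disc, 25 mm diameter, 20 mm high, about 70 g, small hole in the middle of its top. It stands on the board. Origin at its centre, half-way up.
- prism: Glass cube of 25 mm on a square black base of 30 by 30 by 8 mm, 33 mm high in all, loose, standing among the spacers. To be left alone. Origin at the centre of its underside.
- holder: Short black round post holder, 40 mm high, foot 32 mm diameter, body 21 mm with a small brass thumbscrew reaching 17 mm from the axis; loose, standing among the spacers. To be left alone. Origin at the centre of its underside.
- mirror: Mirror mount on a post, 109 mm high, foot 50 by 30 mm, loose, near the board's right end. To be left alone. Origin at the centre of its underside.
- lens: Round lens mount on a post, 104 mm high, foot 50 by 30 mm, loose, near the board's right end. To be left alone. Origin at the centre of its underside.
- wrench: Flat steel wrench, 140 mm long, 17 mm wide (38 mm at its jaws), 8 mm thick, lying on the board along its far edge (lengthwise in the board's y). To be left alone. Origin at the middle of its underside.

How it is judged (in metres and radians):
At the end, for the whole second after the job is handed in: All three spacers lie at rest in the tray: centres inside its walls and below 42 mm above its underside, slower than 0.05 m/s; glass cube, post holder, mirror, lens and wrench within 10 mm of where they stood (x of spacer_a in the frame of tray between -0.096 and 0.096 m and y of spacer_a in the frame of tray between -0.061 and 0.061 m and z of each of spacer_a, spacer_b, spacer_c in the frame of tray below 0.042 m and linear speed of each of spacer_a, spacer_b, spacer_c below 0.05 m/s and x of spacer_b in the frame of tray between -0.096 and 0.096 m and y of spacer_b in the frame of tray between -0.061 and 0.061 m and x of spacer_c in the frame of tray between -0.096 and 0.096 m and y of spacer_c in the frame of tray between -0.061 and 0.061 m and distance of each of prism, holder, mirror, lens, wrench from where it was at the start of the episode below 0.01 m); the robot touches nothing.
It fails at once if a spacer is lifted (its centre more than 25 mm above the board's top face, where 10 mm is normal) (z of any of spacer_a, spacer_b, spacer_c in the frame of board above 0.025 m).
It fails at once if a spacer is pinched or pressed hard by the fingers (more than 18 N) (contact force between the fingers and spacer_a above 18 N or contact force between the fingers and spacer_b above 18 N or contact force between the fingers and spacer_c above 18 N).
It fails at once if the glass cube, post holder, mirror, lens or wrench is shifted by more than 10 mm or tipped (distance of any of prism, holder, mirror, lens, wrench from where it was at the start of the episode above 0.01 m or angle between any of prism, holder, mirror, lens, wrench's own z axis and vertical above 0.3 rad).
It also fails if it takes over 64 s, if anything falls off the work surface, if the arm or the gripper's body presses on something with over 40 N, if the wrist force passes 120 N, or if a joint passes its speed limit or range.

ROBOT

A 6-joint arm with a two-finger parallel gripper is mounted at the origin on the work surface. World frame = base frame: x ahead of the robot, y to its left, z up, the work surface at z = 0. Lengths are in mm, angles in rad, forces in N, time in s.
With the tool pointing down it reaches from about 425 to 950 mm from the base axis. Payload 14.7 kg.
Tool frame: the origin (TCP) lies on the centre line of the jaws, within the pads' length; the fingertips stand ahead of it and the grasp point (between the pads) lies 5 mm behind it (finger_overhang is the z of the fingertips in the tool frame, in mm); z points along the fingers, y is the direction in which the jaws open and shut (so a half turn about z gives the same grasp; the last joint's range is limited). The gripper opens to 85 mm and grips with 20 to 120 N. Pads are 22 mm wide; open, the fingers measure 114 mm over their backs; the gripper's body (76 mm by 85 mm) begins 54 mm behind the grasp point. The pads swing forward as they close: fully open they stand 13 mm farther back than shut.
Start: joints at [1.276, 0.48, 1.596, -0, 1.065, -0.047], TCP at [159.402, 630.145, 245.297] pointing down, gripper open.
Joint ranges: [-2.75, 2.75], [-0.82, 2.05], [0.23, 2.67], [-1.56, 4.7], [0.09, 2.69], [-2.92, 2.92]. Speed limits (rad/s): [1.89, 1.89, 2.39, 3.01, 3.01, 3.01].

INTERFACE

Orientations are given as a unit quaternion [x, y, z, w].
In Python, from rig import * gives the robot as it stands.
- The arm moves only by the tool carry_out, never from a script. Its argument "commands" is a list of rows, each a list of 3 entries, a list of its own where there are three numbers: the finger opening in cm, from 0 to 8.54, then the shift along the tool's x, y, z in cm, then the turn about the tool's z in rad. A call has 1 to 12 rows; each row is the pose to reach, as a shift and turn from the pose commanded when the call began, along the tool's axes at that moment; what a row does not reach only later rows make up. A row lasts 1/8 s, in which the tool goes at most 62.5 mm and 10.7 degrees, less where a joint would pass 70% of its speed; a pose out of reach is approached as far as the arm can. A call with a gripper value outside its range is refused whole. The fingers move at their own pace and stop on an object; "force" is the grip in N (left out, the last holds). Time passes only in rows, so rows that repeat a pose let the fingers close. It gives the time, the measured TCP pose, the force and the opening at its end, in the units of the state.
- read_state(): the state, without advancing time (a new reading comes with each control period).
- get_image(name): name is "scene" or "top"; returns a dict with "pixels" (384x512x3 uint8, red, green, blue), "range_z" (384x512 float32, mm along the optical axis (not along the pixel's ray), 0 where there is no reading), "mtx" (3x3 intrinsics, pixels), "k1" (the pictures are not rectified: a ray, as slopes to the right and down, at radius r is drawn at 1 + k1 r^2 times it, then the intrinsics apply), "extrinsics" (4x4, takes a point from camera to world coordinates). Camera axes: x right, y down, z forward; pixel columns grow to the right and rows downward; lengths in mm; the calibration is good to about 2 mm. A picture is of the moment at which its call begins.
- finish_job(): hands the job in, once; it reports no verdict.
The state is a dict: "t": time; "joint_pos": joint angles; "qd": joint speeds; "effort": joint torques, N m; "ee_pos": TCP position; "orientation": TCP orientation; "wrist_force": force on the tool from outside, world axes, zero at the start; "torque": the same for the moment, N m; "opening": finger opening in mm.
Only numpy, scipy, OpenCV 4.12 (cv2) and the standard library are available. Lean on these libraries where they do the work, as an engineer would, in place of code of your own. Each camera call takes 0.05 s, during which the arm holds its last target.

## Working session

There is one attempt and no reset: what is moved stays moved. The work goes in short steps, Python scripts to look and compute and a tool call to move; the robot and the scene stay as the last step left them, time stands still between calls to the robot, and variables do not carry over. Pictures are saved under pics/ and viewed, and the job is handed in when it is done.

Besides the shell and the picture viewer there is one more tool, called after "Emit:" as a command line: name --argument value ..., lists and objects as JSON in quotes. carry_out: Moves the arm, as the interface text tells. Its arguments: {"type":"object","properties":{"commands":{"type":"array"},"force":{"type":"number"}},"required":["commands"]}

```bash
ls; mkdir -p pics; python3 - <<'E'
from rig import *
import cv2
s=read_state(); print({k:s[k] for k in s})
for n in("top","scene"):
    im=get_image(n); cv2.imwrite(f"pics/{n}0.png",im["pixels"][:,:,::-1]); print(im["mtx"],im["k1"],im["extrinsics"])
E
```

```text
pics
{'t': 0.0, 'joint_pos': array([ 1.27638582e+00,  4.80875768e-01,  1.59690182e+00,  3.16557409e-05,
        1.06512641e+00, -4.66142068e-02]), 'qd': array([ 0.00048963,  0.00038049, -0.00096708, -0.00191814,  0.00032449,
       -0.0006858 ]), 'effort': array([ 9.46939072e-04, -9.50607133e+01, -4.30206478e+01, -2.66414290e-04,
        1.20501313e-02, -7.93172035e-06]), 'ee_pos': array([159.2795777 , 629.74321027, 244.63347278]), 'orientation': array([ 1.23588994e-01,  9.92333276e-01, -6.43814366e-04, -1.24900415e-04]), 'wrist_force': array([ 0.51319445, -0.35819887, -0.35048438]), 'torque': array([ 0.01588447, -0.05365178,  0.03742487]), 'opening': 85.57744198407791}
[[362.79024261   0.         256.28900754]
 [  0.         362.79024261 190.27464741]
 [  0.           0.           1.        ]] -0.045964298690190544 [[ 2.93016377e-02 -9.98698092e-01  4.17556531e-02  5.78855912e+02]
 [-9.99348633e-01 -2.83892298e-02  2.22791865e-02 -2.38718122e+01]
 [-2.10647702e-02 -4.23812715e-02 -9.98879424e-01  7.23611031e+02]
 [ 0.00000000e+00  0.00000000e+00  0.00000000e+00  1.00000000e+00]]
[[462.11110116   0.         251.21345356]
 [  0.         462.11110116 189.93224853]
 [  0.           0.           1.        ]] -0.17197715596728463 [[-6.69112151e-01  5.19845398e-01 -5.31083508e-01  1.14646398e+03]
 [ 7.42958261e-01  4.84629142e-01 -4.61679128e-01  4.68903060e+02]
 [ 1.73767747e-02 -7.03487994e-01 -7.10494680e-01  8.05735135e+02]
 [ 0.00000000e+00  0.00000000e+00  0.00000000e+00  1.00000000e+00]]
```

View pics/top0.png

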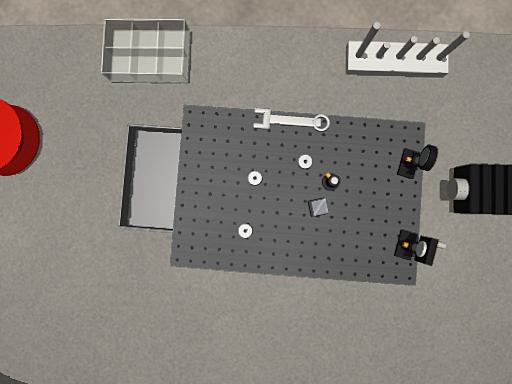

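View pics/scene0.png

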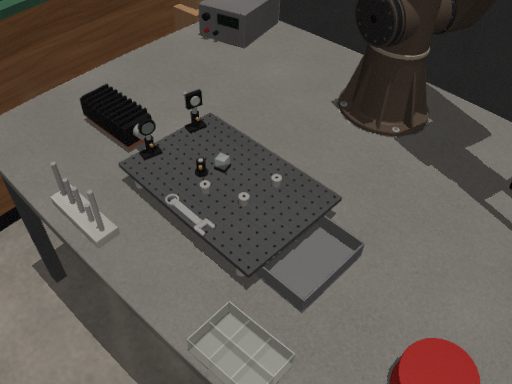

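The top view shows the spacers at about (255,178), (305,161) and (245,231). The holder is at (331,181), the cube at (318,207), and the tray is on the left over rows 125-230. Next I'll measure these.

```bash
cat > h.py <<'E'
from rig import *
import cv2, numpy as np
def ray(im,uv,z):
    K=im["mtx"];k=im["k1"];E=im["extrinsics"]
    D=np.array([k,0,0,0,0.])
    p=cv2.undistortPoints(np.array(uv,float).reshape(-1,1,2),K,D).reshape(-1,2)
    d=np.c_[p,np.ones(len(p))]@E[:3,:3].T; o=E[:3,3]
    return o+d*((z-o[2])/d[:,2])[:,None]
def proj(im,P):
    E=np.linalg.inv(im["extrinsics"]); r,_=cv2.Rodrigues(E[:3,:3])
    return cv2.projectPoints(np.array(P,float).reshape(-1,1,3),r,E[:3,3],im["mtx"],np.array([im["k1"],0,0,0,0.]))[0].reshape(-1,2)
def blobs(im,box,z,thr=200,amin=15):
    g=im["pixels"].min(2); m=np.zeros_like(g); x0,y0,x1,y1=box
    m[y0:y1,x0:x1]=(g[y0:y1,x0:x1]>thr)*255
    out=[]
    for c in cv2.findContours(m,cv2.RETR_EXTERNAL,cv2.CHAIN_APPROX_NONE)[0]:
        h=cv2.convexHull(c); a=cv2.contourArea(h)
        if a<amin: continue
        M=cv2.moments(h); uv=(M["m10"]/M["m00"],M["m01"]/M["m00"])
        out.append((np.round(uv,1),a,np.round(ray(im,[uv],z)[0],1)))
    return out
E
python3 - <<'E'
from h import *
t=get_image("top"); s=get_image("scene")
for b in blobs(t,(190,130,360,260),80,170): print("top",b)
for b in blobs(s,(170,140,330,230),80,170): print("scene",b)
# board corners at z=60
g=cv2.cvtColor(t["pixels"],cv2.COLOR_RGB2GRAY)
print("corners",ray(t,[(184,105),(425,122),(416,285),(171,265)],60).round(1))
print("tray rim", ray(t,[(128,125),(121,226),(183,126),(174,230)],45).round(1))
print("holder/prism/wrench", ray(t,[(331,181)],100).round(1), ray(t,[(318,207)],93).round(1),ray(t,[(262,129),(254,109),(325,131)],68).round(1))
for n,im,b in(("t",t,(165,95,365,275)),("s",s,(160,130,360,290))):
    c=im["pixels"][b[1]:b[3],b[0]:b[2],::-1]; c=cv2.resize(c,None,fx=3.9 if n=="t" else 3.7,fy=3.1 if 0 else (3.3 if n=="t" else 3.7),interpolation=cv2.INTER_CUBIC); cv2.imwrite(f"pics/z{n}.png",c)
E
```

```text
top (array([244.8, 230.5]), 128.0, array([534. ,   8.8,  80. ]))
top (array([319. , 206.4]), 33.0, array([ 580.4, -121.2,   80. ]))
top (array([334.2, 180.1]), 29.0, array([ 627.7, -147.1,   80. ]))
top (array([254.5, 177.6]), 129.5, array([628.2,  -5.7,  80. ]))
top (array([305., 161.]), 124.0, array([660.2, -94.6,  80. ]))
corners [[ 762.   130.5   60. ]
 [ 741.8 -317.4   60. ]
 [ 442.7 -304.2   60. ]
 [ 465.1  143.2   60. ]]
tray rim [[725.3 240.6  45. ]
 [532.3 245.3  45. ]
 [725.5 134.2  45. ]
 [528.2 143.6  45. ]]
holder/prism/wrench [[ 624.5 -137.9  100. ]] [[ 579.3 -117.6   93. ]] [[ 7.184e+02 -1.640e+01  6.800e+01]
 [ 7.550e+02 -7.000e-01  6.800e+01]
 [ 7.177e+02 -1.311e+02  6.800e+01]]
```

View pics/zt.png

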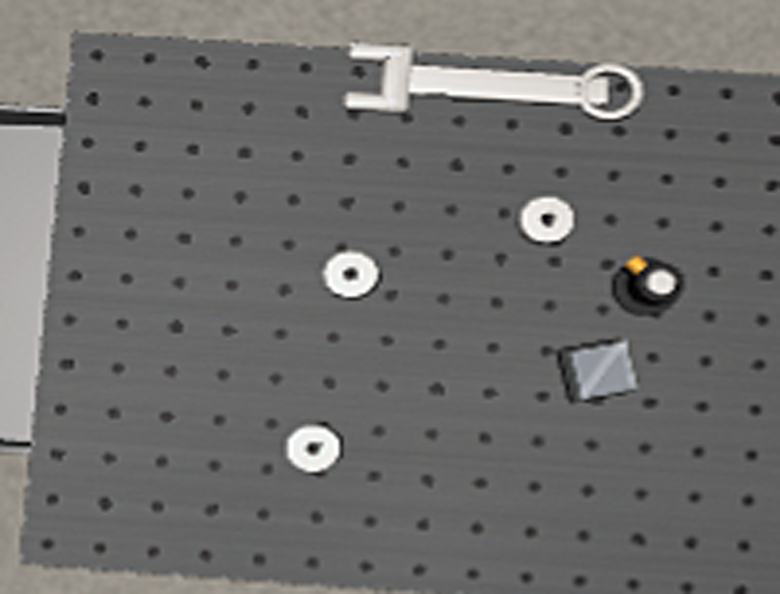

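```bash
python3 - <<'E'
import rig
print([n for n in dir(rig) if n[0]!='_'])
for n in dir(rig):
    if 'over' in n.lower(): print(n,getattr(rig,n))
from h import *
s=get_image("scene")
P=[(534,8.8,80),(628.2,-5.7,80),(660.2,-94.6,80)]
print(proj(s,P).round(1))
c=s["pixels"][130:290,160:360,::-1]; cv2.imwrite("pics/zs2.png",cv2.resize(c,None,fx=3.7,fy=3.7,interpolation=cv2.INTER_CUBIC))
E
```

```text
['Unreachable', 'finger_overhang', 'finish_job', 'get_image', 'read_state']
finger_overhang 14.0
[[275.5 176.4]
 [242.8 195. ]
 [204.  183.1]]
```

View pics/zs2.png

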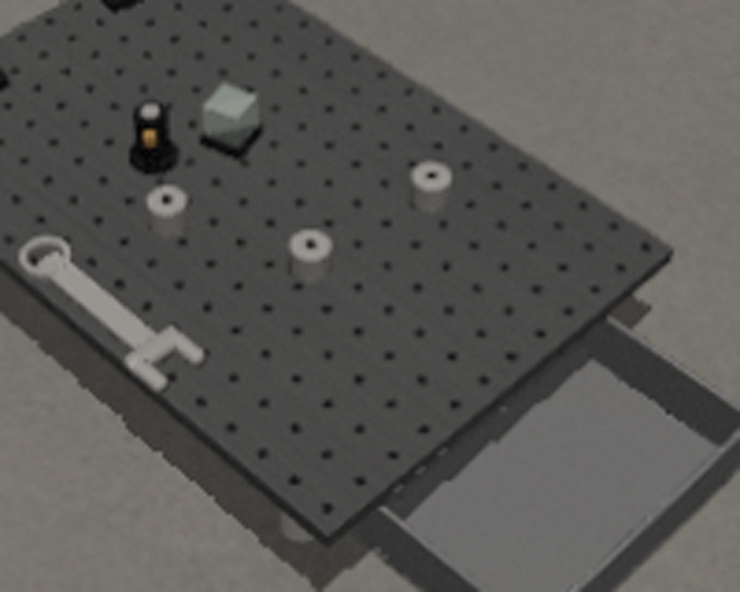

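```bash
cat > plan.py <<'E'
import numpy as np
def tgt(P,yaw,cur,cyaw):
    "cm shift in tool frame at (cur,cyaw), and turn"
    c,s=np.cos(cyaw),np.sin(cyaw); X=np.array([c,s,0]);Y=np.array([s,-c,0]);Z=np.array([0,0,-1.])
    d=np.array(P,float)-np.array(cur,float)
    return np.round([d@X/10,d@Y/10,d@Z/10],2), round(cyaw-yaw,3)
def yawof(q): 
    x,y,z,w=q; return np.arctan2(2*(x*y+z*w),1-2*(y*y+z*z))
E
python3 - <<'E'
from plan import *; from rig import read_state
s=read_state(); y0=yawof(s["orientation"]); print(y0)
d=np.array([27,156.,0]);d/=np.linalg.norm(d);yaw=np.arctan2(d[1],d[0]); B=np.array([628.2,-5.7,0])
print(yaw,tgt(B-38*d+[0,0,140],yaw,[159.4,630.1,245.3],y0), tgt(B-38*d+[0,0,240],yaw,[159.4,630.1,245.3],y0))
E
```

```text
2.8938703289692134
1.3994172004053889 (array([-61.33, -53.93,  10.53]), np.float64(1.494)) (array([-61.33, -53.93,   0.53]), np.float64(1.494))
```

Emit:
carry_out --commands '[[1.5,[-5,-4.4,0.5],0.15],[1.5,[-10,-8.8,0.5],0.3],[1.5,[-14.5,-12.8,0.5],0.45],[1.5,[-19,-16.7,0.5],0.6],[1.5,[-23.5,-20.7,0.5],0.75],[1.5,[-28,-24.6,0.5],0.9],[1.5,[-32.5,-28.6,0.5],1.05],[1.5,[-37,-32.5,0.5],1.2],[1.5,[-41.5,-36.5,0.5],1.35],[1.5,[-46,-40.5,0.5],1.494],[1.5,[-50,-44,0.5],1.494],[1.5,[-50,-44,0.5],1.494]]'

```text
t: 1.75
ee_pos: [538.0, 78.0, 240.2]
orientation: [0.766, 0.643, 0.0, 0.0]
wrist_force: [-0.1, 0.8, 0.3]
opening: 14.9
```

```bash
python3 - <<'E'
from plan import *; from rig import read_state
s=read_state(); y0=yawof(s["orientation"]); print(y0,s["ee_pos"],s["opening"],s["joint_pos"].round(2))
d=np.array([27,156.,0]);d/=np.linalg.norm(d);yaw=np.arctan2(d[1],d[0]); B=np.array([628.2,-5.7,0])
print(tgt(B-38*d+[0,0,100],yaw,s["ee_pos"],y0))
E
```

```text
1.396050059564188 [538.04400895  78.00575367 240.18554394] 14.856085384949333 [ 0.09  0.34  1.85 -0.    0.96  0.26]
(array([-10.48,  10.35,  14.02]), np.float64(-0.003))
```

Moving over the start point first, then lowering to a height of 100 mm.

Emit:
carry_out --commands '[[1.5,[-5,5,0],0],[1.5,[-10.5,10.3,0],0],[1.5,[-10.5,10.3,4],0],[1.5,[-10.5,10.3,8],0],[1.5,[-10.5,10.3,11],0],[1.5,[-10.5,10.3,13],0],[1.5,[-10.5,10.3,14],0],[1.5,[-10.5,10.3,14],0]]'

```text
t: 2.75
ee_pos: [619.5, -39.6, 100.1]
orientation: [0.765, 0.644, -0.0, -0.0]
wrist_force: [0.5, 0.0, 0.8]
opening: 14.7
```

```bash
python3 - <<'E'
from h import *
s=read_state(); print(s["ee_pos"],s["wrist_force"])
t=get_image("top");c=get_image("scene")
P=s["ee_pos"]+[0,0,-14]; print(proj(t,P),proj(c,P))
cv2.imwrite("pics/zs3.png",cv2.resize(c["pixels"][130:270,160:340,::-1],None,fx=4,fy=4,interpolation=cv2.INTER_CUBIC))
cv2.imwrite("pics/t3.png",cv2.resize(t["pixels"][90:290,165:365,::-1],None,fx=3,fy=3,interpolation=cv2.INTER_CUBIC))
E
```

```text
[619.50947448 -39.56502202 100.06402676] [0.48129802 0.02667789 0.80370032]
[[273.51397304 182.80859873]] [[234.24365038 183.59483993]]
```

View pics/zs3.png

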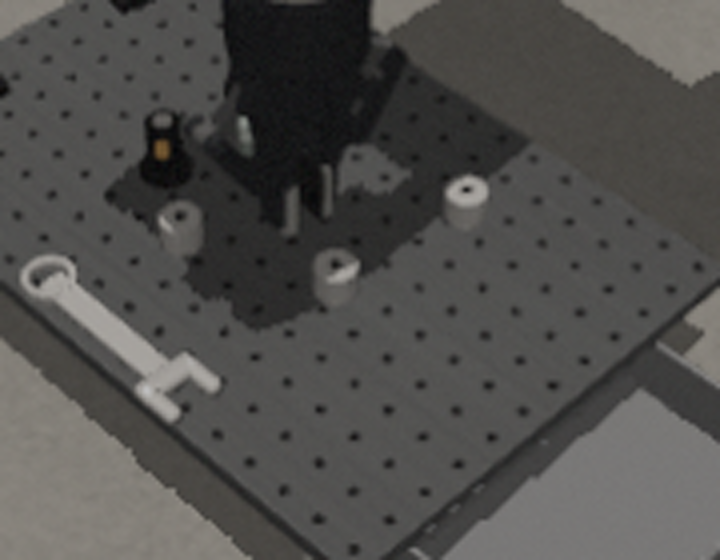

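View pics/t3.png

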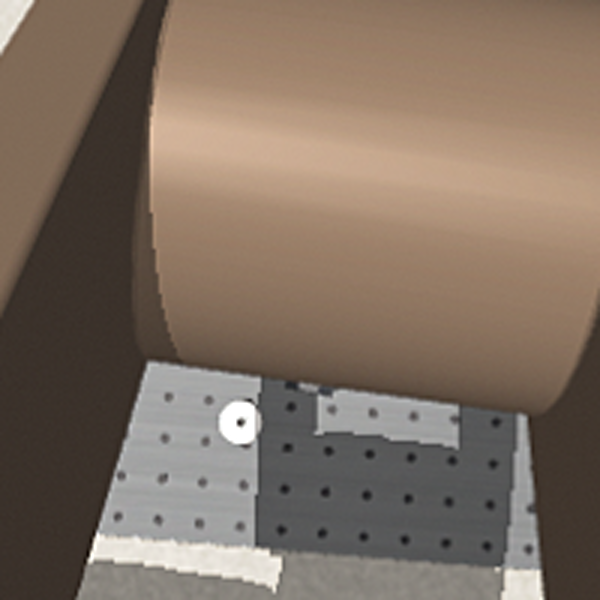

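Emit:
carry_out --commands '[[1.5,[0,0.3,1],0],[1.5,[0,0.3,2.1],0],[1.5,[0.4,0.3,2.1],0],[1.5,[0.8,0.3,2.1],0],[1.5,[1.2,0.3,2.1],0],[1.5,[1.6,0.3,2.1],0],[1.5,[2.0,0.3,2.1],0],[1.5,[2.5,0.3,2.1],0],[1.5,[3.2,0.3,2.1],0],[1.5,[3.9,0.3,2.1],0],[1.5,[4.6,0.3,2.1],0]]'

```text
t: 4.22
ee_pos: [630.7, 5.3, 79.3]
orientation: [0.765, 0.644, 0.0, 0.0]
wrist_force: [0.5, -1.7, 0.6]
opening: 15.2
```

```bash
python3 - <<'E'
from h import *
s=read_state(); print(s["ee_pos"],s["wrist_force"])
c=get_image("scene")
cv2.imwrite("pics/zs4.png",cv2.resize(c["pixels"][130:270,160:340,::-1],None,fx=4,fy=4,interpolation=cv2.INTER_CUBIC))
E
```

```text
[630.72289559   5.30071652  79.31209887] [ 0.46577161 -1.70786553  0.62752329]
```

View pics/zs4.png

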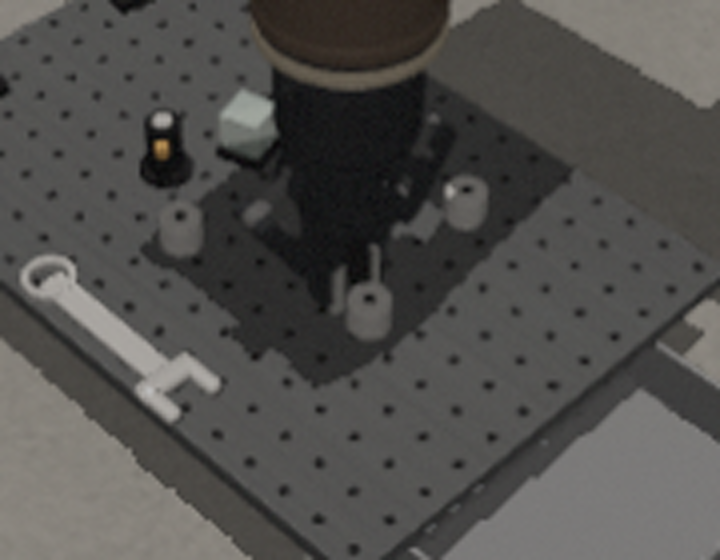

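Emit:
carry_out --commands '[[1.5,[0.8,0,0],0],[1.5,[1.7,0,0],0],[1.5,[2.7,0,0],0],[1.5,[3.7,0,0],0],[1.5,[4.7,0,0],0],[1.5,[5.7,0,0],0],[1.5,[6.7,0,0],0],[1.5,[7.7,0,0],0],[1.5,[8.7,0,0],0],[1.5,[9.5,0,0],0]]'

```text
t: 5.52
ee_pos: [646.9, 99.1, 79.3]
orientation: [0.765, 0.644, 0.0, -0.0]
wrist_force: [-0.1, -0.6, 0.2]
opening: 15.0
```

```bash
python3 - <<'E'
from h import *
s=read_state(); print(s["ee_pos"],s["wrist_force"])
c=get_image("scene")
cv2.imwrite("pics/zs5.png",cv2.resize(c["pixels"][130:290,180:380,::-1],None,fx=3.7,fy=3.7,interpolation=cv2.INTER_CUBIC))
E
```

```text
[646.88560333  99.08852706  79.2843024 ] [-0.06372261 -0.62290544  0.24407838]
```

View pics/zs5.png

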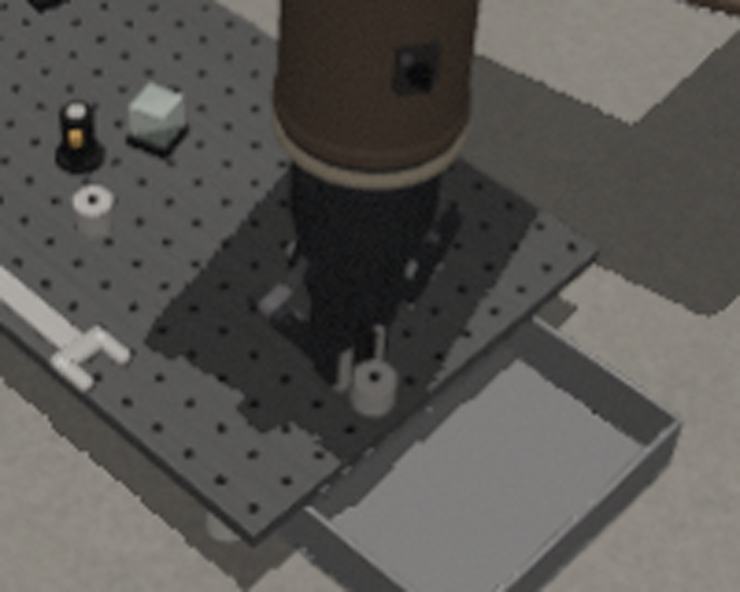

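Emit:
carry_out --commands '[[1.5,[0.6,0,0],0],[1.5,[1.2,0,0],0],[1.5,[1.8,0,0],0],[1.5,[2.4,0,0],0],[1.5,[3.0,0,0],0],[1.5,[3.6,0,0],0],[1.5,[4.2,0,0],0],[1.5,[4.8,0,0],0],[1.5,[4.8,0,0],0]]'

```text
t: 6.7
ee_pos: [655.0, 146.2, 79.3]
orientation: [0.765, 0.644, 0.0, 0.0]
wrist_force: [-0.4, 0.1, -0.9]
opening: 15.0
```

```bash
python3 - <<'E'
from h import *; from plan import *
s=read_state(); print(s["ee_pos"],s["wrist_force"])
c=get_image("scene")
cv2.imwrite("pics/zs6.png",cv2.resize(c["pixels"][130:290,200:400,::-1],None,fx=3.7,fy=3.7,interpolation=cv2.INTER_CUBIC))
d=np.array([41,130.,0]);d/=np.linalg.norm(d);yaw=np.arctan2(d[1],d[0]); A=np.array([534,8.8,0])
print(d,yaw,tgt(A-37*d+[0,0,120],yaw,s["ee_pos"],yawof(s["orientation"])))
E
```

```text
[655.01341136 146.1745041   79.28910809] [-0.39668814  0.07782103 -0.89440406]
[0.30078025 0.95369347 0.        ] 1.2652856438859252 (array([-19.26, -10.09,  -4.07]), np.float64(0.135))
```

View pics/zs6.png

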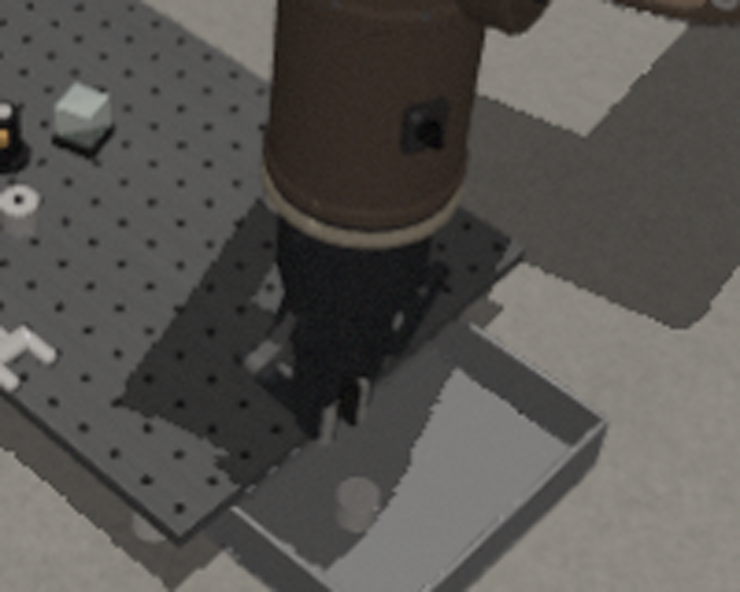

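B now stands upright in the tray at crop (357,500). Next is A.

Emit:
carry_out --commands '[[1.5,[0,0,-2.5],0],[1.5,[0,0,-5],0],[1.5,[-5,-2.5,-5],0.05],[1.5,[-10,-5,-5],0.1],[1.5,[-15,-8,-5],0.135],[1.5,[-19.3,-10.1,-5],0.135],[1.5,[-19.3,-10.1,-5],0.135],[1.5,[-19.3,-10.1,-3.5],0.135],[1.5,[-19.3,-10.1,-2.1],0.135],[1.5,[-19.3,-10.1,-2.1],0.135]]'

```text
t: 8.0
ee_pos: [522.0, -26.5, 98.6]
orientation: [0.806, 0.592, -0.001, -0.001]
wrist_force: [0.2, -0.4, -0.2]
opening: 15.1
```

```bash
python3 - <<'E'
from h import *; from plan import *
s=read_state(); print(s["ee_pos"],s["wrist_force"])
c=get_image("scene"); t=get_image("top")
cv2.imwrite("pics/zs7.png",cv2.resize(c["pixels"][110:270,180:380,::-1],None,fx=3.7,fy=3.7,interpolation=cv2.INTER_CUBIC))
d=np.array([41,130.,0]);d/=np.linalg.norm(d);yaw=np.arctan2(d[1],d[0]); A=np.array([534,8.8,0])
for k in (-21,135): print(tgt(A+k*d+[0,0,79],yaw,s["ee_pos"],yawof(s["orientation"])))
print([b for b in blobs(t,(190,130,360,260),80,170)])
E
```

```text
[521.95705925 -26.53600486  98.55215931] [ 0.15156573 -0.40660496 -0.16503728]
(array([1.63, 0.09, 1.96]), np.float64(0.001))
(array([17.23,  0.1 ,  1.96]), np.float64(0.001))
[(array([319.5, 206.8]), 187.5, array([ 579.7, -122.2,   80. ])), (array([334.1, 180.1]), 29.5, array([ 627.7, -147. ,   80. ])), (array([304.8, 161. ]), 130.0, array([660.4, -94.2,  80. ]))]
```

View pics/zs7.png

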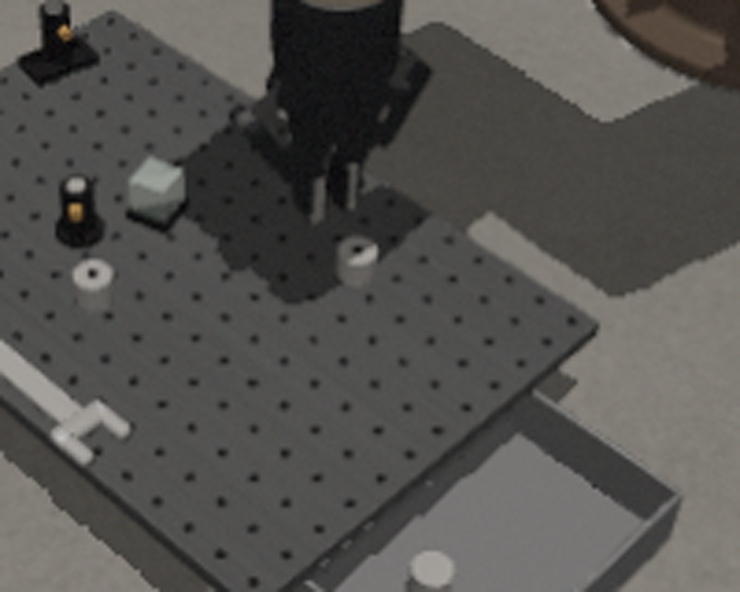

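A is at crop (357,250), ahead of the fingers. C hasn't moved. Lowering now, then the push.

Emit:
carry_out --commands '[[1.5,[0,0.1,1],0],[1.5,[0,0.1,1.9],0],[1.5,[0.4,0.1,1.9],0],[1.5,[0.8,0.1,1.9],0],[1.5,[1.2,0.1,1.9],0],[1.5,[1.6,0.1,1.9],0],[1.5,[2.0,0.1,1.9],0],[1.5,[2.5,0.1,1.9],0],[1.5,[3.2,0.1,1.9],0],[1.5,[4.0,0.1,1.9],0],[1.5,[5.0,0.1,1.9],0],[1.5,[6.0,0.1,1.9],0]]'

```text
t: 9.6
ee_pos: [541.9, 30.4, 81.3]
orientation: [0.807, 0.591, 0.0, 0.0]
wrist_force: [-0.4, -0.7, 0.8]
opening: 14.9
```

```bash
python3 - <<'E'
from h import *
s=read_state(); print(s["ee_pos"],s["wrist_force"])
c=get_image("scene")
cv2.imwrite("pics/zs8.png",cv2.resize(c["pixels"][110:270,180:380,::-1],None,fx=3.7,fy=3.7,interpolation=cv2.INTER_CUBIC))
E
```

```text
[541.86129002  30.35927183  81.30659613] [-0.40905161 -0.74386422  0.83788016]
```

View pics/zs8.png

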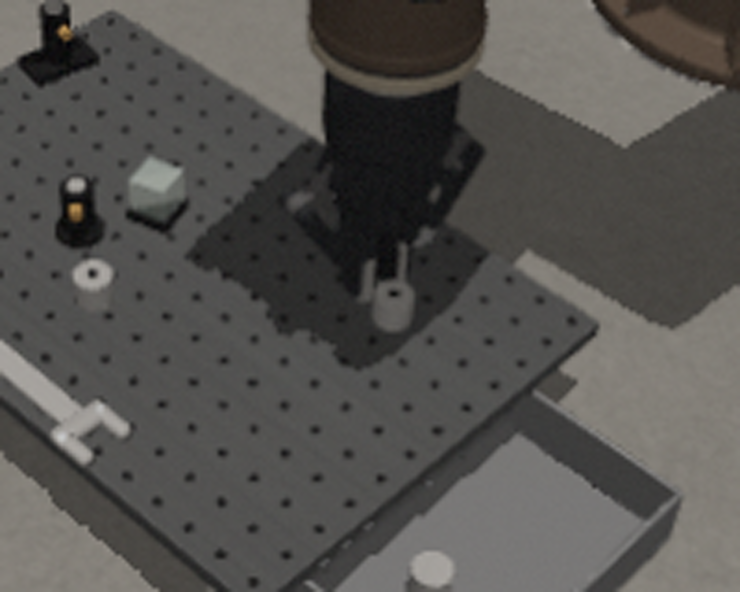

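Emit:
carry_out --commands '[[1.5,[0.8,0,0.1],0],[1.5,[1.8,0,0.2],0],[1.5,[2.8,0,0.2],0],[1.5,[3.8,0,0.2],0],[1.5,[4.8,0,0.2],0],[1.5,[5.8,0,0.2],0],[1.5,[6.8,0,0.2],0],[1.5,[7.6,0,0.2],0],[1.5,[8.2,0,0.2],0],[1.5,[8.8,0,0.2],0],[1.5,[9.4,0,0.2],0],[1.5,[10,0,0.2],0]]'

```text
t: 11.15
ee_pos: [571.9, 125.2, 79.3]
orientation: [0.807, 0.591, -0.0, -0.0]
wrist_force: [0.2, 0.4, 0.5]
opening: 15.0
```

Emit:
carry_out --commands '[[1.5,[0.6,0,0],0],[1.5,[1.2,0,0],0],[1.5,[1.8,0,0],0],[1.5,[2.4,0,0],0],[1.5,[2.4,0,0],0]]'

```text
t: 11.78
ee_pos: [579.1, 148.3, 79.3]
orientation: [0.806, 0.591, 0.0, 0.0]
wrist_force: [0.9, -0.4, -0.1]
opening: 14.7
```

```bash
python3 - <<'E'
from h import *; from plan import *
s=read_state(); print(s["ee_pos"],s["wrist_force"])
c=get_image("scene")
cv2.imwrite("pics/zs9.png",cv2.resize(c["pixels"][140:300,200:400,::-1],None,fx=3.7,fy=3.7,interpolation=cv2.INTER_CUBIC))
d=np.array([-.35,.94,0]);d/=np.linalg.norm(d);yaw=np.arctan2(d[1],d[0]); C=np.array([660.3,-94.4,0])
print(d,yaw,tgt(C-39*d+[0,0,130],yaw,s["ee_pos"],yawof(s["orientation"])),C-39*d)
E
```

```text
[579.12996381 148.28161606  79.29016885] [ 0.85159965 -0.42922126 -0.13968985]
[-0.34893736  0.93714605  0.        ] 1.927233279015093 (array([-23.78,  17.44,  -5.07]), np.float64(-0.662)) [ 673.90855701 -130.94869596    0.        ]
```

View pics/zs9.png

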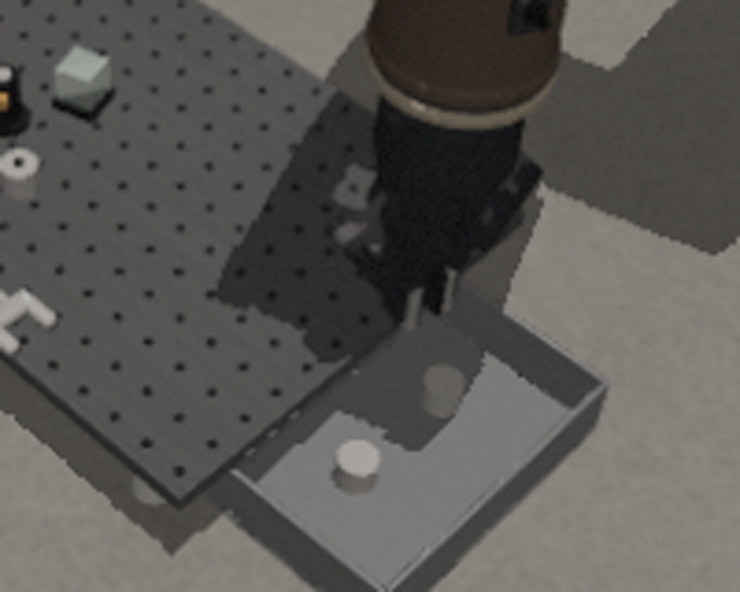

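Both A and B are in the tray, at crop (443,388) and (357,465). Now C, travelling high to clear the holder.

Emit:
carry_out --commands '[[1.5,[0,0,-5],0],[1.5,[0,0,-10],0],[1.5,[-4,3,-10],-0.11],[1.5,[-8,6,-10],-0.22],[1.5,[-12,9,-10],-0.33],[1.5,[-16,12,-10],-0.44],[1.5,[-20,15,-10],-0.55],[1.5,[-23.8,17.4,-10],-0.662],[1.5,[-23.8,17.4,-10],-0.662],[1.5,[-23.8,17.4,-7],-0.662],[1.5,[-23.8,17.4,-4],-0.662],[1.5,[-23.8,17.4,-4],-0.662]]'

```text
t: 13.32
ee_pos: [671.3, -130.4, 117.2]
orientation: [0.571, 0.821, -0.001, -0.002]
wrist_force: [-0.2, 0.5, 0.2]
opening: 15.0
```

```bash
python3 - <<'E'
from h import *; from plan import *
s=read_state(); print(s["ee_pos"],s["wrist_force"])
c=get_image("scene")
cv2.imwrite("pics/zs10.png",cv2.resize(c["pixels"][110:240,140:300,::-1],None,fx=4.5,fy=4.5,interpolation=cv2.INTER_CUBIC))
d=np.array([-.35,.94,0]);d/=np.linalg.norm(d);yaw=np.arctan2(d[1],d[0]); C=np.array([660.3,-94.4,0])
for k in(-37,-21): print(tgt(C+k*d+[0,0,79],yaw,s["ee_pos"],yawof(s["orientation"])))
E
```

```text
[ 671.28159585 -130.40392557  117.21550251] [-0.2156032   0.45371358  0.15672464]
(array([0.06, 0.23, 3.82]), np.float64(-0.001))
(array([1.66, 0.23, 3.82]), np.float64(-0.001))
```

View pics/zs10.png

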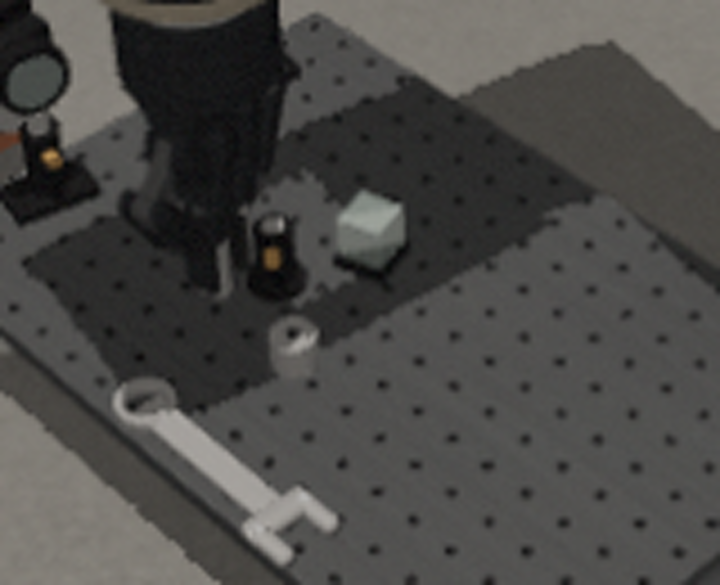

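Emit:
carry_out --commands '[[1.5,[0,0.3,0.8],0],[1.5,[0,0.3,1.6],0],[1.5,[0,0.3,2.4],0],[1.5,[0,0.3,2.4],0]]'

```text
t: 13.88
ee_pos: [675.5, -130.4, 94.6]
orientation: [0.571, 0.821, -0.0, -0.001]
wrist_force: [0.3, -0.0, 0.3]
opening: 15.1
```

```bash
python3 - <<'E'
from h import *; from plan import *
s=read_state(); print(s["ee_pos"],s["wrist_force"])
c=get_image("scene")
cv2.imwrite("pics/zs11.png",cv2.resize(c["pixels"][110:240,140:300,::-1],None,fx=4.5,fy=4.5,interpolation=cv2.INTER_CUBIC))
E
```

```text
[ 675.52356676 -130.37319411   94.58475267] [ 0.34567183 -0.00510837  0.2645603 ]
```

View pics/zs11.png

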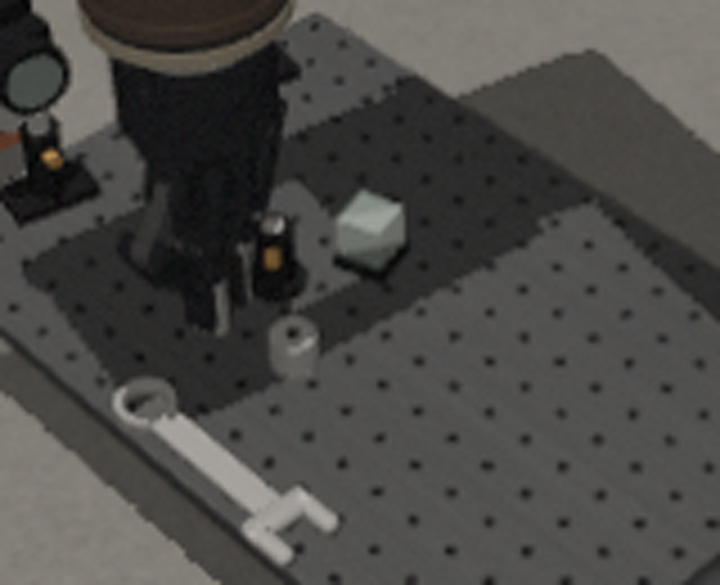

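```bash
python3 - <<'E'
from h import *; from plan import *
c=get_image("scene"); s=read_state()
f=lambda P:((proj(c,P)-[140,110])*4.5).round(0).tolist()
print("holder axis z60,z100",f([(624.5,-138,60),(624.5,-138,100)]), "C",f([(660.3,-94.4,80)]))
d=np.array([-.349,.937,0]);p=np.array([.937,.349,0]);T=s["ee_pos"]-[0,0,14]
for a in(-22,-7.5,7.5,22): print(a,f([T+a*p+11*d,T+a*p-11*d]))
# holder top in scene: light blob
print([ (b[0],b[2], ((b[0]-[140,110])*4.5).round()) for b in blobs(c,(180,140,240,200),100,120,4)])
print("holder top from scene", ray(c,[(140+275/4.5,110+222/4.5)],100),"foot bottom",ray(c,[(140+275/4.5,110+284/4.5)],62))
E
```

```text
holder axis z60,z100 [[282.0, 282.0], [277.0, 225.0]] C [[288.0, 329.0]]
-22 [[255.0, 287.0], [216.0, 276.0]]
-7.5 [[242.0, 305.0], [203.0, 294.0]]
7.5 [[228.0, 325.0], [189.0, 313.0]]
22 [[215.0, 344.0], [176.0, 332.0]]
[(array([221.6, 157.3]), array([ 586.9, -110.8,  100. ]), array([367., 213.]))]
holder top from scene [[ 623.94857107 -140.31767173  100.        ]] foot bottom [[ 629.49163983 -137.69537614   62.        ]]
```

Emit:
carry_out --commands '[[1.5,[0,-0.15,0.8],0],[1.5,[0,-0.15,1.5],0],[1.5,[0.5,-0.15,1.5],0],[1.5,[1.0,-0.15,1.5],0],[1.5,[1.4,-0.15,1.5],0],[1.5,[1.8,-0.15,1.5],0],[1.5,[2.2,-0.15,1.5],0],[1.5,[2.7,-0.15,1.5],0],[1.5,[3.3,-0.15,1.5],0],[1.5,[4.0,-0.15,1.5],0],[1.5,[5.0,-0.15,1.5],0],[1.5,[6.0,-0.15,1.5],0]]'

```text
t: 15.48
ee_pos: [653.4, -74.0, 80.3]
orientation: [0.571, 0.821, -0.0, -0.0]
wrist_force: [0.3, -1.4, 0.8]
opening: 14.9
```

```bash
python3 - <<'E'
from h import *; from plan import *
s=read_state(); print(s["ee_pos"],s["wrist_force"])
c=get_image("scene")
cv2.imwrite("pics/zs12.png",cv2.resize(c["pixels"][110:260,150:310,::-1],None,fx=4,fy=4,interpolation=cv2.INTER_CUBIC))
E
```

```text
[653.39610632 -74.04225155  80.27973971] [ 0.26395322 -1.42394999  0.81813202]
```

View pics/zs12.png

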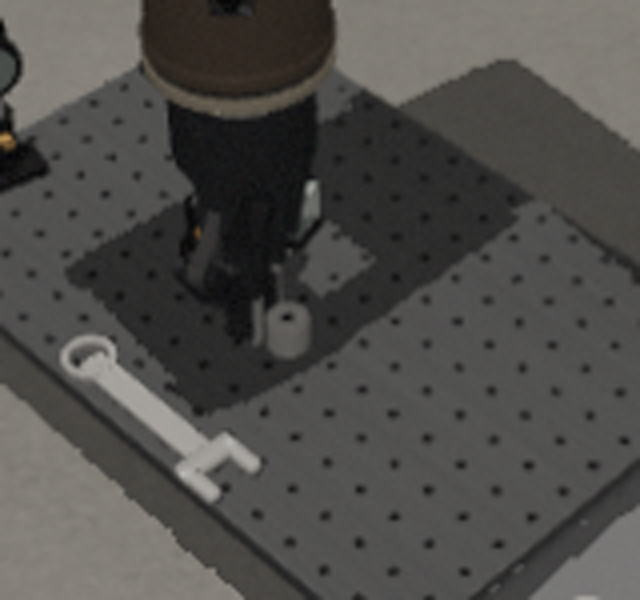

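Emit:
carry_out --commands '[[1.5,[0.8,0.1,0.1],0],[1.5,[1.7,0.3,0.1],0],[1.5,[2.7,0.5,0.1],0],[1.5,[3.7,0.75,0.1],0],[1.5,[4.7,1.0,0.1],0],[1.5,[5.7,1.25,0.1],0],[1.5,[6.7,1.5,0.1],0],[1.5,[7.7,1.75,0.1],0],[1.5,[8.7,2.0,0.1],0],[1.5,[9.7,2.25,0.1],0],[1.5,[10.7,2.5,0.1],0],[1.5,[11.7,2.75,0.1],0]]'

```text
t: 17.02
ee_pos: [638.6, 45.2, 79.3]
orientation: [0.571, 0.821, 0.0, 0.0]
wrist_force: [0.7, -0.4, -0.1]
opening: 14.8
```

```bash
python3 - <<'E'
from h import *; from plan import *
s=read_state(); print(s["ee_pos"],s["wrist_force"])
c=get_image("scene")
cv2.imwrite("pics/zs13.png",cv2.resize(c["pixels"][130:290,180:380,::-1],None,fx=3.7,fy=3.7,interpolation=cv2.INTER_CUBIC))
E
```

```text
[638.6215064   45.16795861  79.2929725 ] [ 0.65158115 -0.42622347 -0.09348691]
```

View pics/zs13.png

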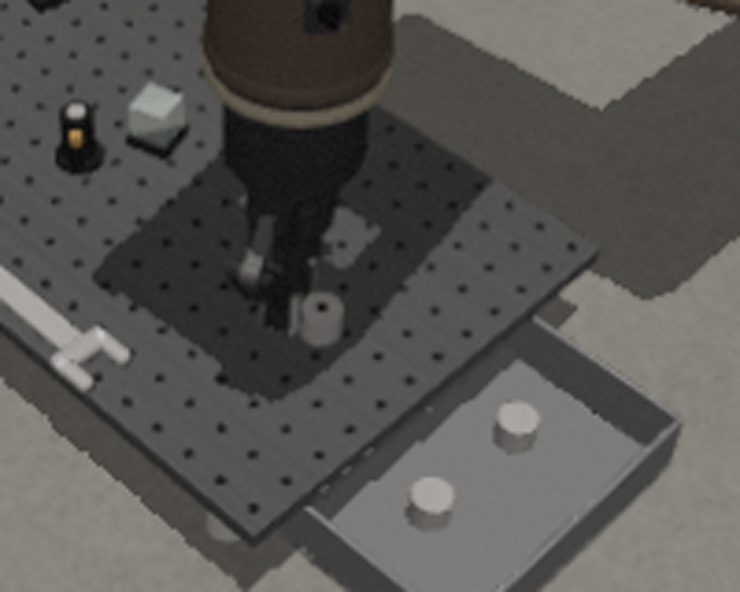

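Emit:
carry_out --commands '[[1.5,[0.8,0.2,0],0],[1.5,[1.7,0.4,0],0],[1.5,[2.7,0.65,0],0],[1.5,[3.7,0.9,0],0],[1.5,[4.6,1.1,0],0],[1.5,[5.4,1.3,0],0],[1.5,[6.0,1.45,0],0],[1.5,[6.6,1.55,0],0],[1.5,[7.2,1.7,0],0],[1.5,[7.8,1.85,0],0],[1.5,[8.4,2.0,0],0],[1.5,[9.0,2.1,0],0]]'

```text
t: 18.58
ee_pos: [626.9, 136.6, 79.3]
orientation: [0.571, 0.821, -0.0, -0.0]
wrist_force: [0.8, 0.0, 0.2]
opening: 15.2
```

Emit:
carry_out --commands '[[1.5,[0.6,0.15,0],0],[1.5,[1.2,0.3,0],0],[1.5,[1.6,0.4,0],0],[1.5,[1.6,0.4,0],0]]'

```text
t: 19.08
ee_pos: [625.1, 152.8, 79.3]
orientation: [0.571, 0.821, -0.0, -0.0]
wrist_force: [0.1, 0.1, 0.7]
opening: 14.8
```

```bash
python3 - <<'E'
from h import *; from plan import *
s=read_state(); print(s["ee_pos"],s["wrist_force"])
c=get_image("scene")
cv2.imwrite("pics/zs14.png",cv2.resize(c["pixels"][130:290,180:380,::-1],None,fx=3.7,fy=3.7,interpolation=cv2.INTER_CUBIC))
E
```

```text
[625.11266189 152.84323912  79.26652111] [0.09513937 0.10133672 0.66389769]
```

View pics/zs14.png

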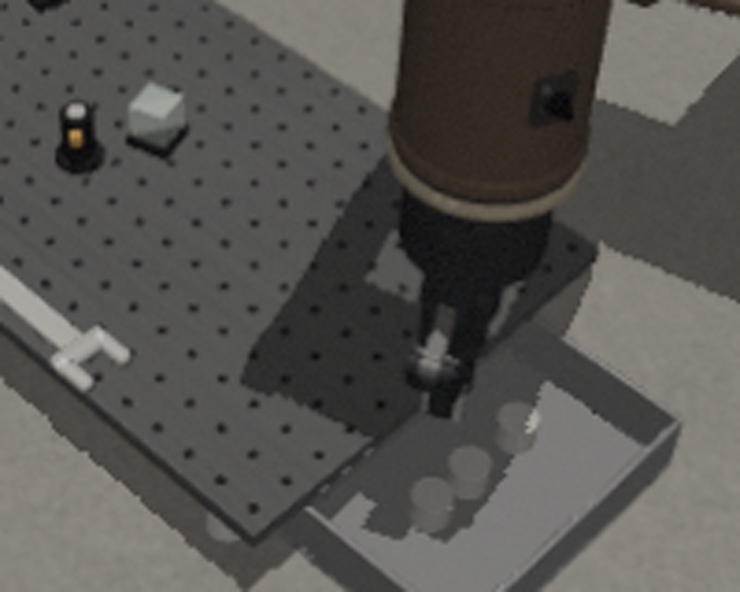

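All three are in the tray, at crop (432,503), (468,472) and (517,425). I'll raise the arm clear, back it off to the left and check again.

Emit:
carry_out --commands '[[1.5,[0,0,-5],0],[1.5,[0,0,-10],0],[1.5,[5,0,-14],0],[1.5,[10,0,-16],0],[1.5,[15,0,-16],0],[1.5,[20,0,-16],0],[1.5,[25,0,-16],0],[1.5,[30,0,-16],0],[1.5,[30,0,-16],0],[1.5,[30,0,-16],0]]'

```text
t: 20.38
ee_pos: [520.6, 433.4, 239.1]
orientation: [0.571, 0.821, -0.0, 0.0]
wrist_force: [-0.4, -0.3, -0.7]
opening: 14.9
```

```bash
python3 - <<'E'
from h import *; from plan import *
s=read_state(); print(s["t"],s["ee_pos"],s["wrist_force"])
t=get_image("top"); a=cv2.imread("pics/top0.png")
for b in blobs(t,(110,100,210,260),24,215,40): print(b)
d=cv2.absdiff(a,t["pixels"][:,:,::-1])[95:300,240:450].max(2)
print("changed px", [cv2.boundingRect(k) for k in cv2.findContours((d>60).astype('uint8'),cv2.RETR_EXTERNAL,cv2.CHAIN_APPROX_NONE)[0]])
cv2.imwrite("pics/tf.png",cv2.resize(t["pixels"][80:300,100:460,::-1],None,fx=2.2,fy=2.2,interpolation=cv2.INTER_CUBIC))
E
```

```text
20.375 [520.57173346 433.39738056 239.10543529] [-0.43462936 -0.26406833 -0.68014737]
(array([162.6, 202.7]), 96.5, array([578.8, 173.2,  24. ]))
(array([164. , 179.8]), 94.5, array([623.5, 172.3,  24. ]))
(array([165.6, 163.5]), 100.0, array([655.4, 170.4,  24. ]))
changed px [(0, 129, 13, 14), (8, 76, 15, 15), (59, 60, 13, 14)]
```

View pics/tf.png

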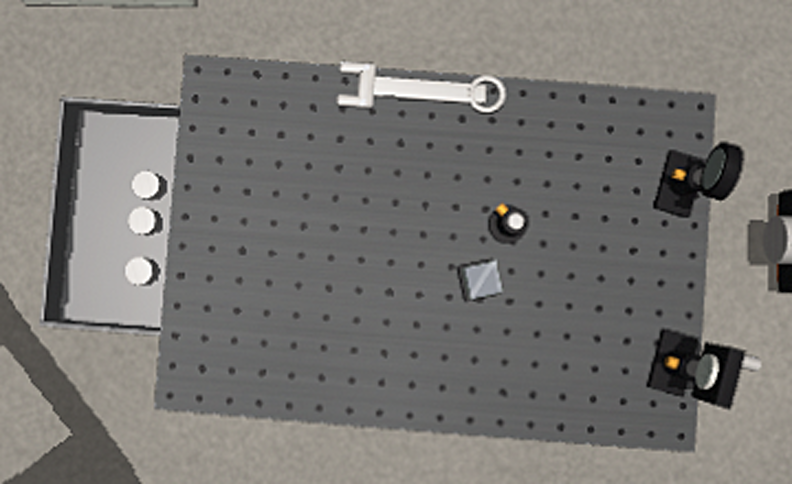

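The spacers stand in the tray at crop (145,185), (144,220) and (140,270). The only pixels that changed on the board are the three spots where the spacers were.

```bash
python3 -c "
from rig import *
print(finish_job())"
```

```text
the job is handed in; nothing more can be done
None
```

All three spacers are in the tray and the job is handed in; it reports no verdict. I held the fingers 15 mm apart and used them as an open cradle, pushing each spacer in turn (B, A, then C) across the board and over the left edge.

- **Spacers:** the last top view shows them standing in the tray at about x = 579, 624 and 655 mm, y ≈ 170–173 mm.
- **Everything else:** comparing first and last pictures, the only changes in the part of the board holding the cube, post holder, mirror, lens and wrench are the three spots where the spacers stood, so none of those appears to have moved.
- **Robot:** the arm was clear of everything at 20.4 s, and the wrist force read after each move stayed under 2 N. I could not measure the finger force on the spacers directly.

No check failed. The two cameras disagreed by about 2 pixels when locating the spacers at the start, roughly in line with the stated calibration.

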